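# Crank the specimen slide to the red mark

## Robot

A 7-joint arm with a two-finger parallel gripper is mounted at the origin on the work surface. World frame = base frame: x ahead of the robot, y to its left, z up, the work surface at z = 0. Lengths are in m, angles in rad, forces in N, time in s.
With the tool pointing down it reaches from about 0.425 to 0.975 m from the base axis. Payload 16.7 kg.
Tool frame: the origin (TCP) lies midway between the tips of the shut fingers; the grasp point (between the pads) lies 19 mm behind it; z points along the fingers, y is the line along which they close (so a half turn about z gives the same grasp; the last joint's range is limited). The gripper opens to 85 mm and grips with 20 to 120 N. Pads are 22 mm wide; open, the fingers measure 114 mm over their backs; the gripper's body (76 mm by 85 mm) begins 54 mm behind the grasp point. The pads swing forward as they close: fully open they stand 13 mm farther back than shut.
Start: joints at [1.119, 0.426, 0.074, 1.606, -0.034, 1.111, -0.067], TCP at [0.201, -0.644, 0.231] pointing down, gripper open.
Joint ranges: [-2.85, 2.85], [-0.5, 2.14], [-1.23, 1.37], [0.21, 2.46], [-1.02, 4.16], [0.16, 2.05], [-2.73, 2.73]. Speed limits (rad/s): [1.89, 1.89, 2.39, 2.39, 3.01, 3.01, 3.01].

## Interface

Orientations are given as [roll, pitch, yaw] about the fixed x, y, z axes, in that order (R = Rz(yaw) Ry(pitch) Rx(roll)).
In Python, from workcell import * gives the robot as it stands. Calls block until the motion is done:
- move_pose(position, orientation): joint-space move of the TCP to a pose.
- move_l(position, v=0.15, orientation=None): straight line of the TCP; orientation=None keeps the orientation; v is the mean speed in m/s.
- set_joints(angles): joint-space move.
- set_gripper(opening, newtons=None): opening from 0.0 (shut) to 1.0 (fully open); newtons is the grip in N (None keeps the last); returns when the fingers have stopped.
- wait(seconds).
- inverse_kinematics(position, orientation): joint angles nearest the present ones, or None.
- sense(): the state.
- capture(name): name is "scene" or "top"; returns the picture (480x640x3 uint8, blue, green, red); there is no depth.
- camera_model(name): a dict with "vfov" (degrees; the focal length in pixels is half the picture's height over the tangent of half this angle, whatever the lens; pixels are square), "cx", "cy" (the principal point, pixels), "T" (4x4, takes a point from camera to world coordinates). Camera axes: x right, y down, z forward; pixel columns grow to the right and rows downward; lengths in m; the calibration is good to about 2 mm. A picture is of the moment at which its call begins. camera_model takes no time and is no camera call.
A pose or a line that the arm cannot do raises PlanningError and nothing moves.
- hand_in(): hands the job in; it is judged then, once.
The state is a dict: "clock": time; "q": joint angles; "qvel": joint speeds; "effort": joint torques, N m; "tcp_pos": TCP position; "ee_rot": TCP orientation; "contact_force": force on the tool from outside, world axes, zero at the start; "wrist_torque": the same for the moment, N m; "grip_width": opening from 0.0 (shut) to 1.0 (fully open); "grasp_force": force on a finger pad.
Only numpy, scipy, OpenCV 4.12 (cv2) and the standard library are available. Lean on these libraries where they do the work, as an engineer would, in place of code of your own. Each camera call takes 0.05 s, during which the arm holds its last target. There are 200 camera calls.

## Task

Turn the crank of the specimen slide on the lab bench, either way as needed, until the black pointer on the carriage points squarely at the red tab on the scale (not the blue one), its tip within the width of the tab, and leave it standing there. Move the carriage only by its crank, do not push on the carriage itself, and leave the beaker, scoop and tweezers where they are.

Things in the scene. Friction and masses are not known exactly. Their poses are not given: they have to be found in the camera images.
- slide: The specimen slide, a white base plate 260 (x) x 320 (y) x 34 mm that is fixed to the bench, with a hand wheel on its near half and a carriage on rails on its far half. Origin: centre of its underside on the bench. x points from the wheel side to the scale side, y along the scale and the rails, z up.
- carriage: Aluminium carriage, 70 x 70 mm, with a dish and a white specimen disc on it (top 78 mm above the bench), running along the slide's y on rails. Its frame is parallel to the slide's; its origin is NOT in the block: the block's centre lies at x = +50 mm, z = 55 mm in this frame. It follows the wheel through a brass rack and pinion. Do not touch it.
- pointer_tip (a point): Tip of the black tapering pointer that sticks out of the carriage towards the scale, 42 mm above the bench, about 3 mm wide.
- red_tab: Red plastic tab on the white scale, 22 (x) x 10 (y) x 14 mm, fixed; origin at the centre of its underside, 38 mm above the bench, axes parallel to the slide's. The pointer's tip passes just in front of its -x end.
- blue_tab: Blue tab, the same size, on the other side of the scale: the place for another specimen, not wanted now. Red and blue may be either way round.
- wheel_centre (a point): On the axis of the hand wheel, at the top of its grey disc (116 mm diameter, 12 mm thick, top 85 mm above the bench), at slide x = -65 mm, y = 0. The axis is vertical.
- handle_top (a point): Centre of the top of the orange upright crank handle, a round post of 18 mm diameter and 45 mm height (from 85 to 130 mm above the bench), 43 mm from the wheel's axis, fixed to the wheel. At joint 0 it lies towards the slide's -x from the axis.
- wheel (a joint): Turn of the hand wheel in rad, positive anticlockwise seen from above, from -3.0 to 3.0 (stops). One rad moves carriage and pointer 19 mm along the slide's +y; at 0 the pointer is at the middle of the scale. It turns with light friction (about 2 N at the handle) and stays where it is left.
- beaker: Glass beaker, 66 mm diameter, 85 mm high, beside the slide; origin at the centre of its underside. Leave alone.
- scoop: Steel double-ended scoop, about 190 mm long, lying on the bench; origin under its middle. Leave alone.
- tweezers: Dark steel tweezers, about 150 mm long, lying on the bench; origin under their middle. Leave alone.

How it is judged:
By the outcome, as a careful person would: the job done as asked, in the order asked, and still so for the second after the job is handed in, with the robot touching nothing.
It also fails if it takes over 48 s, if anything falls off the work surface, if the arm or the gripper's body presses on something with over 40 N, if the wrist force passes 120 N, or if a joint passes its speed limit or range.

## Working session

There is one attempt and no reset: what is moved stays moved. The work goes in short steps, each a Python script; the robot and the scene stay as the last script left them, time stands still between calls to the robot, and variables do not carry over. Pictures are saved under pics/ and viewed, at most 10 in all, crops included, and the job is handed in when it is done.

```bash
mkdir -p pics
python3 - <<'E'
from workcell import *
import cv2
for n in("scene","top"):
    cv2.imwrite(f"pics/{n}0.png",capture(n)); m=camera_model(n); print(n,m)
s=sense();print(s["clock"],s["ee_rot"],s["tcp_pos"])
E
```

```text
scene {'vfov': 47.50341933603074, 'cx': 318.00241164227157, 'cy': 239.48436423703197, 'T': array([[-0.79075517,  0.3270514 , -0.5174395 ,  1.10567315],
       [ 0.61191415,  0.44491368, -0.65392116,  0.61835066],
       [ 0.01635008, -0.8337201 , -0.55194517,  0.64091234],
       [ 0.        ,  0.        ,  0.        ,  1.        ]])}
top {'vfov': 54.56497176674637, 'cx': 318.05914454071905, 'cy': 236.27459647684555, 'T': array([[-5.25588933e-02, -9.76686513e-01,  2.08137018e-01,
         4.19266571e-01],
       [-9.98617769e-01,  5.14752526e-02, -1.06230974e-02,
         3.44906751e-02],
       [-3.38469702e-04, -2.08407663e-01, -9.78041989e-01,
         1.03363020e+00],
       [ 0.00000000e+00,  0.00000000e+00,  0.00000000e+00,
         1.00000000e+00]])}
0.1 [-3.14039910e+00  1.12843112e-04  3.01791107e-01] [ 0.20050172 -0.64414016  0.23066089]
```

View pics/scene0.png

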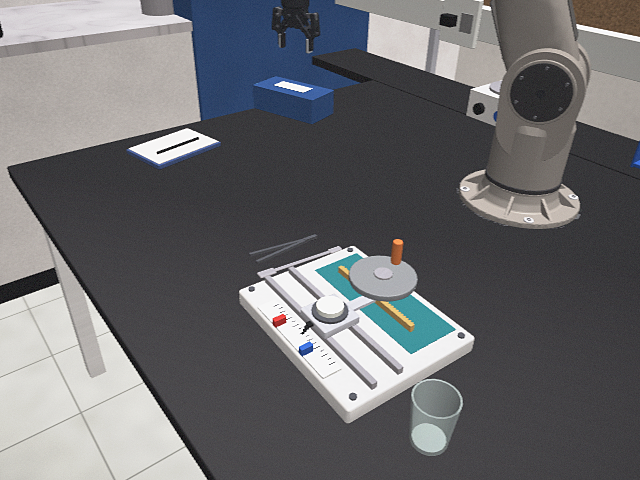

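View pics/top0.png

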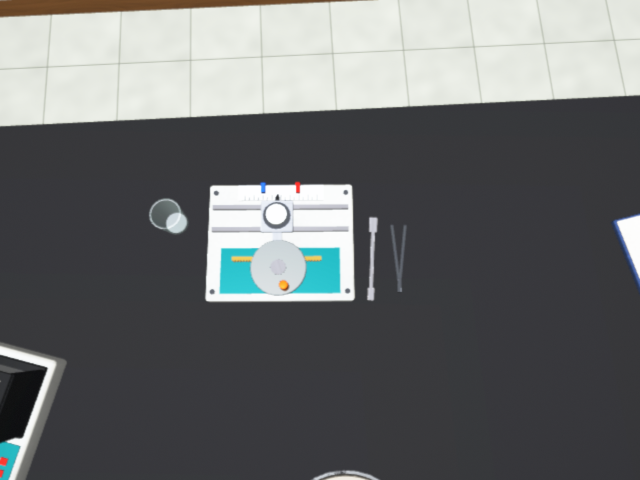

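The slide is at about (280,243) in the top picture. The red tab is at (298,187), the blue tab at (263,187), the pointer at (277,198) and the handle at (284,285). I'll enlarge this area to read the pixels more closely.

Run:
```python
import cv2
a=cv2.imread("pics/top0.png")[175:310,195:365]; cv2.imwrite("pics/topc.png",cv2.resize(a,None,fx=4.4,fy=4.4,interpolation=cv2.INTER_CUBIC))
a=cv2.imread("pics/scene0.png")[230:425,235:480]; cv2.imwrite("pics/scenec.png",cv2.resize(a,None,fx=3,fy=3,interpolation=cv2.INTER_CUBIC))
```

```text
(no output)
```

View pics/topc.png

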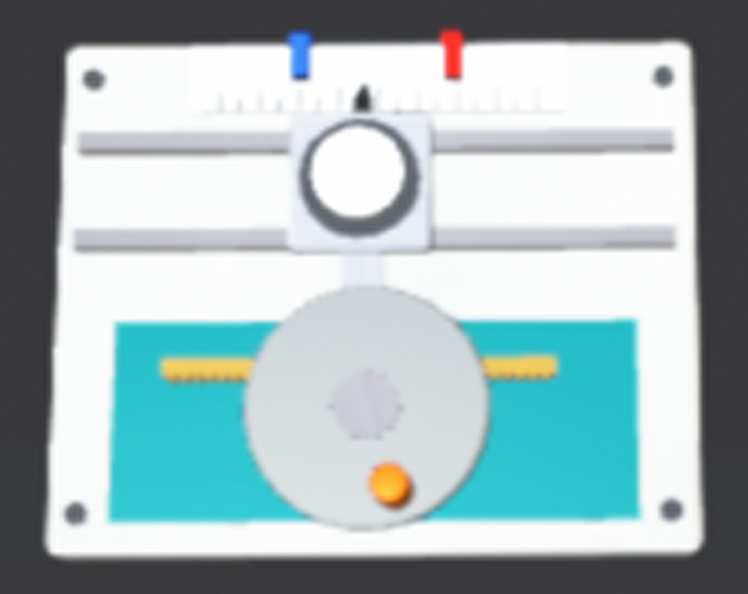

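View pics/scenec.png

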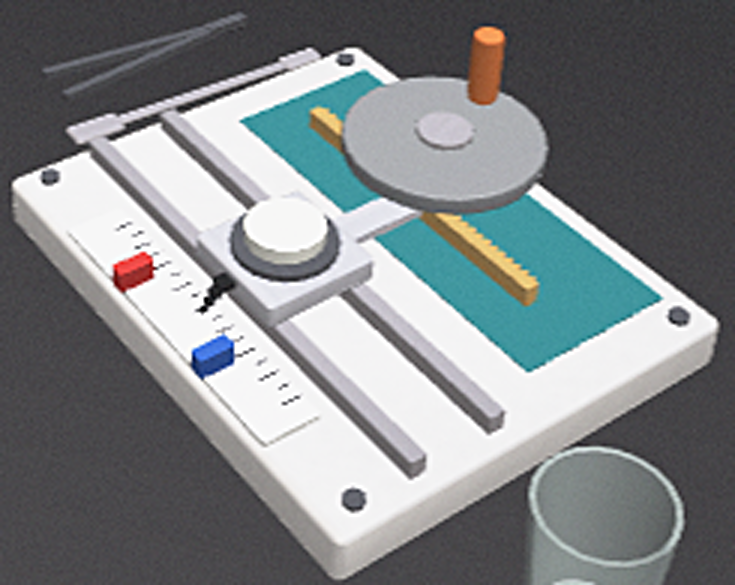

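```bash
cat > h.py <<'E'
from workcell import *
import numpy as np, cv2
def ray(cam,u,v,z):
    m=camera_model(cam);f=240/np.tan(np.radians(m["vfov"])/2);T=m["T"]
    d=T[:3,:3]@[(u-m["cx"])/f,(v-m["cy"])/f,1];o=T[:3,3]
    return o+d*(z-o[2])/d[2]
def tc(u,v,z): return ray("top",u/4.4+194.6,v/4.4+174.6,z)
def sc(u,v,z): return ray("scene",u/3+234.7,v/3+229.7,z)
E
python3 - <<'E'
from h import *
np.set_printoptions(precision=4,suppress=True)
S=[tc(u,v,.034) for u,v in((94,79),(663,76),(671,510),(75,514))]
S2=[sc(u,v,.034) for u,v in((353,499),(50,177),(346,60),(679,316))]
print("screws top",*S,"\nscene",*S2)
for n,P in(("t",S),("s",S2)):
    yv=P[0]-P[1]+P[3]-P[2]; xv=P[0]-P[3]+P[1]-P[2]
    c=np.mean(P,0);yaw=np.arctan2(-yv[0],yv[1]);print(n,"centre",c,"yaw",yaw,np.arctan2(xv[1],xv[0]))
    f=tc if n=="t" else sc
    L=dict(wheel=((367,405,.085),(445,130,.085)),handle=((389,482,.13),(489,35,.13)),tip=((363,87,.042),(202,309,.042)),red=((452,40,.052),(133,262,.052)),blue=((300,40,.052),(213,347,.052)))
    R=np.array([[np.cos(yaw),np.sin(yaw)],[-np.sin(yaw),np.cos(yaw)]])
    for k,v in L.items():
        p=f(*v[n=="s"]);print(k,p,"slide",R@(p-c)[:2])
E
```

```text
screws top [0.7441 0.2469 0.034 ] [ 0.7304 -0.0427  0.034 ] [ 0.51   -0.0323  0.034 ] [0.5234 0.2577 0.034 ] 
scene [0.7421 0.2438 0.034 ] [ 0.7282 -0.0458  0.034 ] [ 0.5082 -0.0347  0.034 ] [0.5217 0.2548 0.034 ]
t centre [0.627  0.1074 0.034 ] yaw -0.046553167016475605 -0.04791842927825184
wheel [0.5617 0.1098 0.085 ] slide [-0.0653 -0.0007]
handle [0.5202 0.0977 0.13  ] slide [-0.1062 -0.0147]
tip [0.7301 0.1096 0.042 ] slide [0.1029 0.007 ]
red [0.7492 0.0633 0.052 ] slide [ 0.1242 -0.0383]
blue [0.7533 0.1396 0.052 ] slide [0.1246 0.038 ]
s centre [0.6251 0.1045 0.034 ] yaw -0.04716720713650853 -0.0503074055290548
wheel [0.5587 0.1065 0.085 ] slide [-0.0664 -0.0011]
handle [0.5213 0.0977 0.13  ] slide [-0.1033 -0.0117]
tip [0.7278 0.1049 0.042 ] slide [0.1027 0.0052]
red [0.7423 0.0621 0.052 ] slide [ 0.1191 -0.0368]
blue [0.7461 0.139  0.052 ] slide [0.1192 0.0401]
```

```bash
cat >> h.py <<'E'
C=np.array([.560,.108]); YAW=-.047
def hp(q,r=.043):
    a=YAW+np.pi+q; return C+r*np.array([np.cos(a),np.sin(a)])
def ori(q): return [np.pi,0,YAW+q]
E
python3 - <<'E'
from h import *
H=np.array([.5208,.0977]); print(hp(.3),hp(.32))
move_pose([*H,.20],ori(.32)); set_gripper(.6,25)
print(sense()["q"],sense()["clock"])
for q in(.3,-.5,-1,-1.5,-2,-2.3):
    print(q,inverse_kinematics([*hp(q),.1],ori(q)))
cv2.imwrite("pics/s1.png",capture("scene"))
E
```

```text
[0.51836887 0.09723669] [0.51859245 0.09640627]
[ 0.30487792  0.29889889 -0.7197703   1.92821277  0.23308089  0.99825843
 -1.8182553 ] 3.3833
0.3 [ 0.23877287  0.42738654 -0.66266736  2.01884485  0.35942387  0.81102537
 -1.94979852]
-0.5 [-0.27099268  0.3711164  -0.11168437  2.01937625  0.05907298  0.75407849
 -2.53600902]
-1 [-0.88033372  0.46523193  0.63784693  2.01311685 -0.38809688  0.78373951
 -2.63121131]
-1.5 [-1.19236596  0.80495082  1.2051627   1.98018272 -0.90081418  1.03290893
 -2.6699555 ]
-2 [ 0.39883112  0.67406903 -1.02859334  1.84823128  0.67849076  1.01954043
  1.75074623]
-2.3 [ 0.40934581  0.68731202 -1.02889791  1.82898584  0.68615283  1.03125278
  1.46742503]
```

View pics/s1.png

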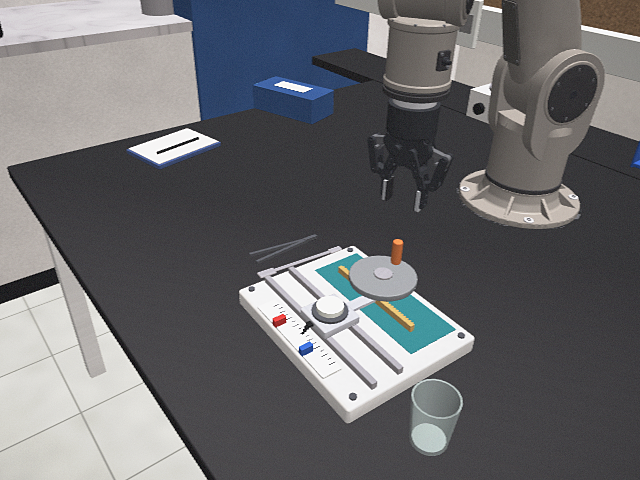

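The gripper stands over the handle, with the handle top at (398,243) and the fingertips near (403,205). Joint 7 would run out of range on this turn, so I'll use the grasp turned by half a turn.

```bash
sed -i 's/YAW+q\]/YAW+q+np.pi]/' h.py
python3 - <<'E'
from h import *
H=np.array([.5200,.0975])
q=sense()["q"].copy(); q[6]+=np.pi; set_joints(q)
move_pose([*H,.20],ori(.32)); print(sense()["q"])
for a in(.3,-.5,-1,-1.5,-2,-2.3):
    print(a,inverse_kinematics([*hp(a),.1],ori(a)))
move_l([*H,.097],.1); print(sense()["contact_force"])
set_gripper(0,25); s=sense(); print(s["clock"],s["contact_force"],s["grip_width"],s["grasp_force"],s["tcp_pos"])
cv2.imwrite("pics/s2.png",capture("scene")[150:420,220:500])
E
```

```text
[ 0.305623    0.29740255 -0.72019519  1.93001556  0.23210112  0.99761601
  1.3237769 ]
0.3 [ 0.23886089  0.42741353 -0.6627791   2.01884007  0.3594919   0.81104788
  1.19173482]
-0.5 [ 0.07300122  0.41694132 -0.53118673  1.99882397  0.2902052   0.79933588
  0.39857772]
-1 [-0.02692999  0.42687351 -0.43348809  1.96264019  0.24425235  0.80254643
 -0.07336185]
-1.5 [-0.11078262  0.4427975  -0.33064152  1.91987495  0.19334893  0.80949525
 -0.52197749]
-2 [-0.17515336  0.45856724 -0.22817644  1.88189376  0.13787176  0.81623162
 -0.95140938]
-2.3 [-0.20760309  0.46550682 -0.16558368  1.86576514  0.10151958  0.8183979
 -1.20154808]
[-0.52266631  0.30025701 -0.23464967]
8.0167 [-0.48171455  0.0805201   5.77943536] 0.20046490851273957 24.73412185907364 [0.52023205 0.09741522 0.09743449]
```

View pics/s2.png

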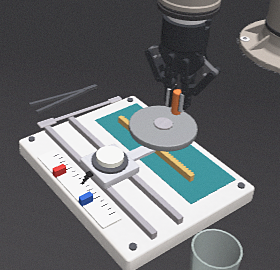

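The fingers hold the handle (grip width 0.20, or 17 to 18 mm). Next I'll turn most of the way along the arc.

Run:
```python
from h import *
fm=0
for a in np.linspace(.2,-1.8,21):
    move_l([*hp(a),.097],.04,ori(a)); f=np.linalg.norm(sense()["contact_force"]);fm=max(fm,f)
    if f>40: print("force",a,f);break
s=sense();print(s["clock"],fm,s["contact_force"],s["grip_width"],s["tcp_pos"])
for n,y0,y1,x0,x1 in(("top",175,310,195,365),("scene",230,425,235,480)):
    im=capture(n);cv2.imwrite(f"pics/{n}3f.png",im);k=4.4 if n=="top" else 3
    cv2.imwrite(f"pics/{n}3.png",cv2.resize(im[y0:y1,x0:x1],None,fx=k,fy=k,interpolation=cv2.INTER_CUBIC))
```

```text
13.5 10.300291341030464 [-1.84225119 -0.85189903  9.81110116] 0.20139671970005263 [0.57163038 0.14971348 0.09742679]
```

View pics/scene3.png

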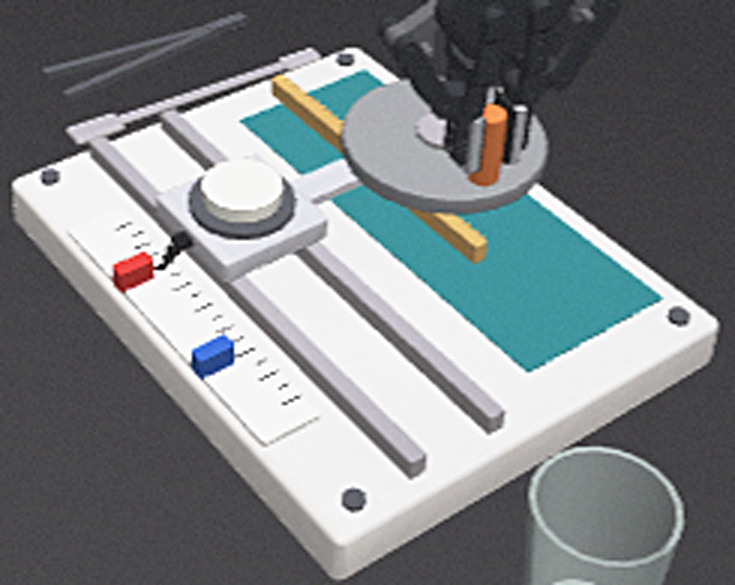

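View pics/top3.png

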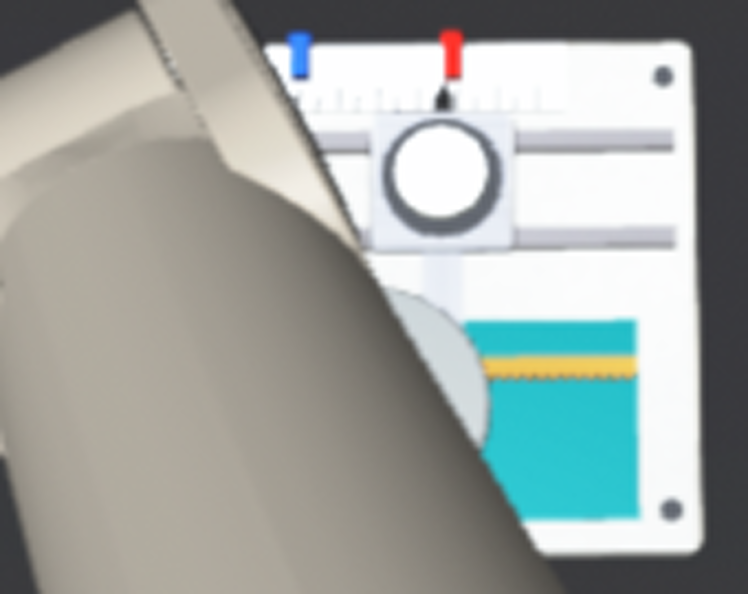

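The top crop has the tip at (443,88) and the near end of the red tab at (453,77). The pointer still has a few millimetres to go towards -y, which I'll work out now.

Run:
```python
from h import *
def sl(p):
    d=(p-[.626,.106,0])[:2];c,s=np.cos(YAW),np.sin(YAW);return np.round([c*d[0]+s*d[1],-s*d[0]+c*d[1]],4)
im=cv2.imread("pics/top3f.png").astype(float)[175:310,195:365]
sub=im[5:20,90:125]; w=np.clip(sub[...,2]-sub[...,1]-40,0,None)
w2=w.copy();ys,xs=np.mgrid[5:20,90:125]
for r in range(5,20):
    k=ys==r
    if w[k].sum()>50: print("red row",r,(xs[k]*w[k]).sum()/w[k].sum())
g=255-im[19:25,96:108].mean(2); g=np.clip(g-60,0,None); X=np.arange(96,108)
print("ptr",[(r+19,round((X*g[r]).sum()/g[r].sum(),2)) for r in range(6) if g[r].sum()>20])
print("top tip",sl(tc(443,88,.042)),"red nearface top",sl(tc(453,75,.052)),"far top",sl(tc(451.5,32,.052)))
print("scene tip",sl(sc(157,268,.042)),"red",sl(sc(133,262,.052)))
```

```text
red row 7 102.0796812749004
red row 8 102.1277705345502
red row 9 102.16457461645746
red row 10 102.34170854271356
red row 11 102.4566037735849
red row 12 102.45801526717557
red row 13 102.45889101338432
red row 14 102.46153846153847
red row 15 102.45841392649903
red row 16 102.43813387423936
red row 17 102.37341772151899
ptr [(20, np.float64(100.4)), (21, np.float64(100.36)), (22, np.float64(100.31)), (23, np.float64(100.3)), (24, np.float64(100.31))]
top tip [ 0.1031 -0.0319] red nearface top [ 0.1068 -0.0374] far top [ 0.1293 -0.0366]
scene tip [ 0.1043 -0.0367] red [ 0.1182 -0.0384]
```

```bash
cat >> h.py <<'E'
def err():
    m=camera_model("top");f=240/np.tan(np.radians(m["vfov"])/2);Ti=np.linalg.inv(m["T"])
    im=capture("top").astype(float)
    w=np.clip(im[189:192,285:320,2]-im[189:192,285:320,1]-40,0,None);ur=285+(w.sum(0)*np.arange(35)).sum()/w.sum()
    g=np.clip(195-im[195:198,290:305].mean(2),0,None).sum(0);ut=290+(g*np.arange(15)).sum()/g.sum()
    # rows 189-191: upper face of the tab, z=.052; rows 195-197: pointer near its tip, z=.042
    r=ray("top",ur,190,.052);t=ray("top",ut,196,.042);d=(t-r)[:2]
    return ur,ut,-np.sin(YAW)*d[0]+np.cos(YAW)*d[1],im
E
python3 - <<'E'
from h import *
print(err()[:3])
for a in(-1.9,-2.0): move_l([*hp(a),.097],.04,ori(a))
print(err()[:3],sense()["contact_force"],sense()["clock"])
im=capture("scene");cv2.imwrite("pics/s4.png",cv2.resize(im[285:360,250:350],None,fx=6,fy=6,interpolation=cv2.INTER_CUBIC))
im=capture("top");cv2.imwrite("pics/t4.png",cv2.resize(im[175:215,250:330],None,fx=8,fy=8,interpolation=cv2.INTER_CUBIC))
E
```

```text
(np.float64(297.45365535248044), np.float64(295.3406237343054), np.float64(0.005087887263308212))
(np.float64(297.45228758169935), np.float64(296.98980008159936), np.float64(0.0014240382761283891)) [-2.85543437  0.69398781  9.12010507] 14.2167
```

View pics/t4.png

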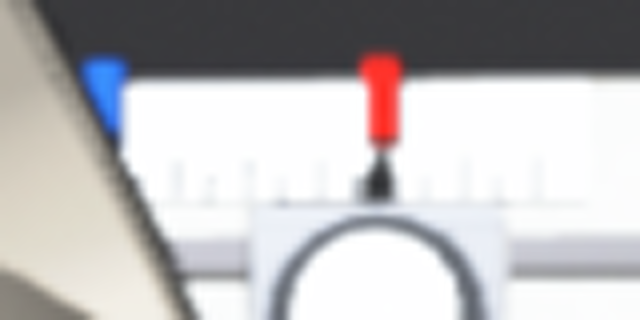

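The tip is now at about x=381 in the crop and the tab's near end at 384. That leaves roughly 1 mm, so I'll correct it, release and check.

Run:
```python
from h import *
a=-2.06; move_l([*hp(a),.097],.02,ori(a)); wait(.3); print(err()[:3])
set_gripper(.6); wait(.2); print(err()[:3])
move_l([*hp(a),.24],.12)
s=sense();print(err()[:3],s["clock"],s["contact_force"])
im=capture("scene")[275:345,250:350];t=capture("top")[175:215,250:330]
a=cv2.resize(im,(600,420),interpolation=cv2.INTER_CUBIC);b=cv2.resize(t,(800,400),interpolation=cv2.INTER_CUBIC)[80:260]
b=b[:,100:700]
cv2.imwrite("pics/s5.png",np.vstack([a,b]))
```

```text
(np.float64(297.4546048334422), np.float64(297.57652243589746), np.float64(0.00012674280447316354))
(np.float64(297.45205479452056), np.float64(297.5760128359406), np.float64(0.00012225480911265527))
(np.float64(297.4389928986443), np.float64(297.5660377358491), np.float64(0.00011561458720899681)) 16.9583 [-0.09374183  0.34881727 -0.31802827]
```

View pics/s5.png

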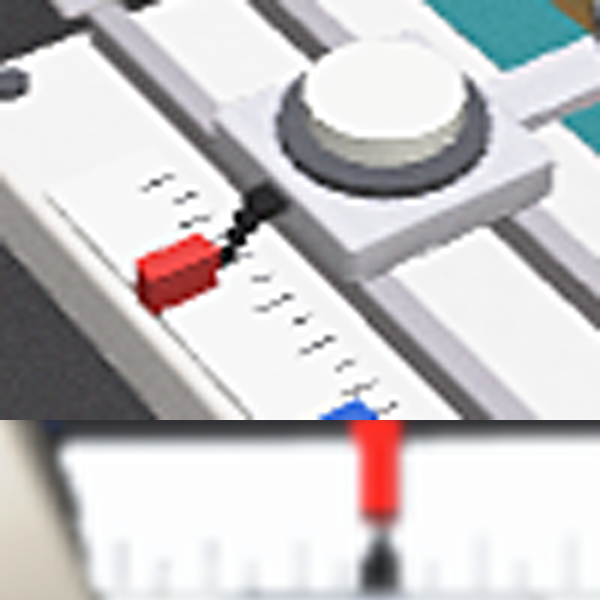

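The pointer tip and the near end of the red tab both sit at x≈380 in the lower crop, so they're aligned to about 0.1 mm. The gripper is clear of the handle.

```bash
python3 -c "
from h import *
print(hand_in())"
```

```text
the job is handed in; nothing more can be done
None
```

I turned the crank until the pointer tip stood on the red tab's centre line, about 0.1 mm off by the top camera, then released the handle, moved the gripper clear and handed the job in at about 17 s.

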